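Latch the membrane test cell

ROBOT

A 6-joint arm with a two-finger parallel gripper is mounted at the origin on the work surface. World frame = base frame: x ahead of the robot, y to its left, z up, the work surface at z = 0. Lengths are in m, angles in degrees, forces in N, time in s.
With the tool pointing down it reaches from about 0.3 to 0.75 m from the base axis. Payload 8.5 kg.
Tool frame: the origin (TCP) lies at the very end of the fingers, on their centre line; the grasp point (between the pads) lies 19 mm behind it (env.hold_point_z is the distance from the TCP to the grasp point, in m); z points along the fingers, y is the line along which they close (so a half turn about z gives the same grasp; the last joint's range is limited). The gripper opens to 85 mm and grips with 20 to 120 N. Pads are 22 mm wide; open, the fingers measure 114 mm over their backs; the gripper's body (76 mm by 85 mm) begins 54 mm behind the grasp point. The pads swing forward as they close: fully open they stand 13 mm farther back than shut.
Start: joints at [-81.091, 21.807, 74.336, -0, 83.858, -12.336], TCP at [0.199, -0.513, 0.203] pointing down, gripper open.
Joint ranges: [-178.18, 178.18], [-50.72, 133.34], [12.68, 142.11], [-81.47, 261.47], [9.98, 163.14], [-165.26, 165.26]. Speed limits (degrees/s): [136.94, 136.94, 180, 180, 180, 180].

INTERFACE

Orientations are given as a 3x3 rotation matrix whose columns are the frame's x, y, z axes.
In Python, from rig import env, optics gives the robot as it stands.
- The arm moves only by the shell command python3 -m jog 'ROWS' [OPENING] [FORCE]. ROWS is JSON, a list of rows, each an object with "linear": the shift along the tool's x, y, z in units of 40 mm (1.0 is 40 mm), a list of three; "roll": the turn about the tool's z in units of 5 degrees (1.0 is 5 degrees). A call has 1 to 12 rows; each row shifts and turns the commanded pose from where the row before left it, along the tool's axes as they then stand; what a row does not reach is not made up. A row lasts 1/12 s, in which the tool goes at most 41.7 mm and 7.16 degrees, less where a joint would pass 70% of its speed; a pose out of reach is approached as far as the arm can. A call is refused whole if a number of a shift passes 1 or a number of a turn 1, either way. A call with a gripper value outside its range is refused whole. OPENING is the opening, from -1 (shut) to 1 (fully open), set as the call begins (- or left out, the last holds). The fingers move at their own pace and stop on an object; FORCE is the grip in N (left out, the last holds). Time passes only in rows, so rows that do not move let the fingers close. It gives the time, the measured TCP pose, the force, the opening and the grip force at its end, in the units of the state.
- env.observe(): the state, without advancing time (a new reading comes with each control period).
- optics.get_image(name): name is "scene" or "top" or "wrist"; returns the picture (480x640x3 uint8, red, green, blue); there is no depth.
- optics.calibration(name): a dict with "fov_y" (degrees; the focal length in pixels is half the picture's height over the tangent of half this angle, whatever the lens; pixels are square), "cx", "cy" (the principal point, pixels), "T" (4x4, takes a point from camera to world coordinates). Camera axes: x right, y down, z forward; pixel columns grow to the right and rows downward; lengths in m; the calibration is good to about 2 mm. A picture is of the moment at which its call begins: read the wrist's pose just before it. calibration takes no time and is no camera call; for the wrist camera it gives the pose at the moment of the call.
- env.close_job(): hands the job in; it is judged then, once.
The state is a dict: "time_s": time; "q": joint angles; "qvel": joint speeds; "joint_efforts": joint torques, N m; "position": TCP position; "tool_rot": TCP orientation; "ft_force": force on the tool from outside, world axes, zero at the start; "wrist_torque": the same for the moment, N m; "grip_width": finger opening in m; "gripper_force": force on a finger pad.
Only numpy, scipy, OpenCV 4.12 (cv2) and the standard library are available. Lean on these libraries where they do the work, as an engineer would, in place of code of your own. Each camera call takes 0.05 s, during which the arm holds its last target. There are 200 camera calls.

TASK

Close the membrane test cell on the bench with its draw latch: hook the crossbar of the wire bail under the nose of the keeper, then swing the lever over past centre and press its handle firmly down on the stop screw, with at least 10 and at most 22 N, so that the two halves stay clamped. Feel for the keeper gently (under 25 N) and for the stop, whose height is not known; leave the bottle, beaker, jar and brass fitting standing where they are, and let go.

Things in the scene. Friction and masses are not known exactly. Their poses are not given: they have to be found in the camera images.
- cell: membrane test cell, fixed to the bench: aluminium base plate 270 x 110 x 12 mm, a fixed steel half (76 mm wide, top at 45 mm), a white sliding half and a steel draw latch on top. Origin: on the bench under the middle; +x ('forward' below) runs from the lever's end to the keeper's end, z up. The latch moves in the plane y = 0 of this frame
- carriage (a joint): travel of the white half towards the fixed half, m: 0 = open (gap 6 mm), about 0.005 clamped. It carries the keeper. A spring pushes it open: 9 N before it moves, then 6 N per mm more. Its top is 45 mm high as far forward as the front face of the keeper's post and 32 mm high in front of that
- keeper: steel hook on the white half, 18 mm wide. Origin: the seat of the crossbar's centre, at 80, 0, 61 mm of the cell when open; axes as the cell. The post's front face is 3 mm behind the origin; the nose points forward above it: underside 3.5 mm up, top 9.5 mm up, round tip 5 mm forward. Below, a ramp at 42 deg to the vertical guides the bar up to the seat. To be loaded by hand with less than 25 N
- pivot (a point): the lever's pivot axis (along y) on the fixed half: at -20, 0, 63 mm of the cell; axes as the cell
- lever (a joint): lever angle, rad: 0 = level, pointing backward (-x of the cell); 1.57 = upright; up to 2.1 = leaning forward. Home is where its underside, 60 mm from the pivot, meets a brass stop screw set by hand: anywhere from 0 to 0.11, not reported. Dead centre: 0.25. Stiff hinge (2 N at the handle); with the bar hooked it takes 6 N at the handle near 0.8, under 2 N below 0.25
- handle: black plastic sleeve 34 x 26 (y) x 10 mm on the lever's end. Origin: on the outward face, the one to push: 83 mm from the pivot along the lever and 5 mm out along the normal; z = that normal (up when home, forward when upright), x towards the pivot. Level (lever 0) the face is 68 mm above the bench, 23 mm above the steel. Home needs a press of 10 N or more on it; over 22 N harms it
- bail (a joint): bail angle on the lever, rad, a stiff hinge (0.05 N m, 0.4 N at the crossbar); the bail rises (bail - lever + 0.029) rad above level. The bail's pivot is on the lever, 23.4 mm from the lever's pivot along it towards the handle and 5.4 mm off on the inward side. As the lever shuts, friction lifts the bail unless the bar is caught under the nose
- loop: free end of the wire bail. Origin: centre of its crossbar, 6 mm thick, 40 mm long across y, 117.4 mm from the bail's pivot; x outward along the bail; side wires 5 mm thick run back from y = +-20 mm. It goes over the nose, down in front, then back under it. It clears the nose only with the lever above about 1.5; drawn back (7 to 12 N of hinge drag) into the seat it brings the lever to about 1.08
- tab (a point): grip point on the bail's finger tab, an upright steel plate 33 long, 9 thick (y) and 21 mm high that starts 3 mm outward of the crossbar's centre; this point is 22 mm outward and 7.5 mm above that centre in the bail's frame. Grip it from above across the 9 mm; it can turn in the grip
- reagent: amber reagent bottle, 60 mm wide, 130 mm tall; origin under its foot; leave alone
- beaker: glass beaker, 68 mm wide, 85 mm tall; leave alone
- membrane_jar: low clear jar with white cap, 64 mm wide, 50 mm tall; leave alone
- fitting: small brass hose fitting, 24 mm wide, 30 mm tall; leave alone

How it is judged (in metres and radians):
On the way, in this order (a step that is already met when the one before it is completed fails the run):
1. the crossbar is caught under the keeper's nose while the lever is still up (x of loop in the frame of keeper between -0.004 and 0.005 m and z of loop in the frame of keeper between -0.012 and 0.004 m and value of joint lever above 0.7 rad), for 0.2 s.
2. with the bar hooked and the halves drawn together, the lever past centre is pressed by the fingers on its stop (x of loop in the frame of keeper between -0.004 and 0.005 m and z of loop in the frame of keeper between -0.012 and 0.004 m and value of joint lever below 0.16 rad and value of joint carriage above 0.004 m and contact force between the fingers and handle above 10 N), for 0.2 s.
At the end, for the whole second after the job is handed in: the crossbar's centre is in the keeper's seat (-4 to +5 mm along x, -12 to +4 mm in height), the lever past centre (below 0.16 rad) and at rest, the white half drawn in by more than 4 mm, all of it holding by itself (x of loop in the frame of keeper between -0.004 and 0.005 m and z of loop in the frame of keeper between -0.012 and 0.004 m and value of joint lever below 0.16 rad and value of joint carriage above 0.004 m and not (velocity of joint lever above 0.1 rad/s) and not (velocity of joint lever below -0.1 rad/s)); the robot touches nothing.
It fails at once if the handle pushed with more than 22 N (contact force between any of the fingers, the arm and handle above 22 N).
It fails at once if the bar pressed or pulled on the keeper with more than 25 N while hooking (lever above 0.97 rad), or the robot itself pressing on the keeper with more than 25 N ((value of joint lever above 0.97 rad and contact force between keeper and loop above 25 N) or contact force between any of the fingers, the arm and keeper above 25 N).
It fails at once if the amber bottle, beaker, jar or brass fitting moved by more than 3 cm (distance of any of reagent, beaker, membrane_jar, fitting from where it was at the start of the episode above 0.03 m).
It also fails if it takes over 67 s, if anything falls off the work surface, if the arm or the gripper's body presses on something with over 40 N, if the wrist force passes 120 N, or if a joint passes its speed limit or range.

## Working session

There is one attempt and no reset: what is moved stays moved. The work goes in short steps, Python scripts to look and compute and a shell command to move; the robot and the scene stay as the last step left them, time stands still between calls to the robot, and variables do not carry over. Pictures are saved under pics/ and viewed, at most 10 in all, crops included, and the job is handed in when it is done.

```bash
mkdir -p pics; ls
python3 - <<'E'
from rig import env, optics
import cv2, numpy as np
for n in ["scene","top","wrist"]:
    c=optics.calibration(n); im=optics.get_image(n)
    cv2.imwrite(f"pics/{n}0.png",im[:,:,::-1]); print(n,c["fov_y"],c["cx"],c["cy"],np.round(c["T"],4).tolist())
s=env.observe(); print(s); print(env.hold_point_z)
E
```

```text
pics
scene 46.982704585839365 321.2695608551198 241.07235817094752 [[-0.3093, 0.6041, -0.7345, 1.3522], [0.951, 0.1976, -0.238, 0.2852], [0.0013, -0.7721, -0.6355, 0.7114], [0.0, 0.0, 0.0, 1.0]]
top 51.5939804273604 315.89495280261326 240.00541124265365 [[0.0378, -0.9694, 0.2426, 0.4287], [-0.9993, -0.0356, 0.0137, 0.0363], [-0.0046, -0.2429, -0.97, 0.9587], [0.0, 0.0, 0.0, 1.0]]
wrist 71.52392434000596 316.60940602954986 235.24520502543666 [[0.3608, -0.9006, -0.2424, 0.2593], [-0.9326, -0.3489, -0.0921, -0.4895], [-0.0016, 0.2593, -0.9658, 0.3727], [0.0, 0.0, 0.0, 1.0]]
{'time_s': 0.15, 'q': array([-8.10914328e+01,  2.18330343e+01,  7.43697715e+01, -1.12566968e-03,
        8.38612002e+01, -1.23351781e+01]), 'qvel': array([ 0.02432818, -0.13538721, -0.26555621,  0.04838639, -0.02175934,
        0.04322989]), 'joint_efforts': array([ 7.35831673e-04, -4.48632967e+01, -2.31340170e+01, -1.98417970e-04,
        3.86791697e-03,  4.16026842e-05]), 'position': array([ 0.19924319, -0.51237383,  0.20267458]), 'tool_rot': array([[ 9.32046685e-01,  3.62338157e-01, -1.92292764e-04],
       [ 3.62338142e-01, -9.32046061e-01,  1.10061461e-03],
       [ 2.19568958e-04, -1.09549920e-03, -9.99999376e-01]]), 'ft_force': array([-0.17819881,  0.29317494, -0.48313306]), 'wrist_torque': array([-0.01327964, -0.00632442, -0.02559257]), 'gripper_force': 0.0, 'grip_width': 0.08539903569104218}
0.0187
```

View pics/scene0.png

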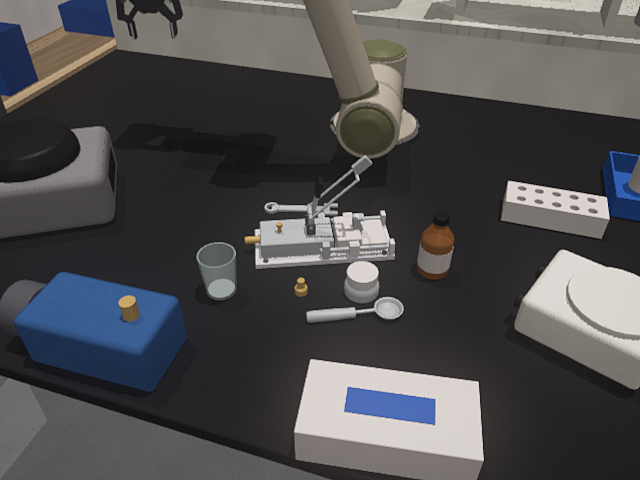

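View pics/top0.png

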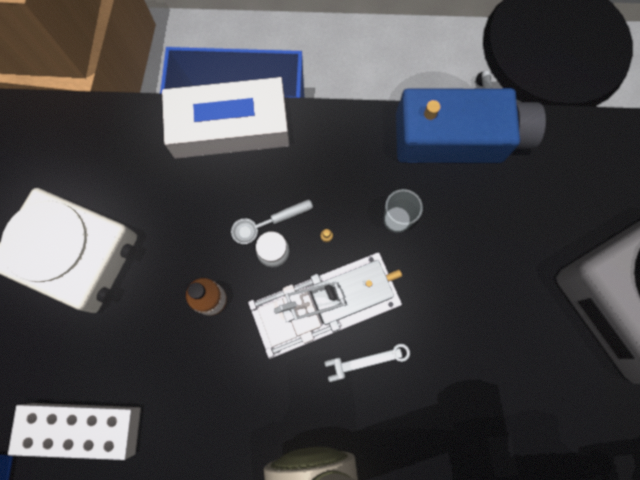

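Run:
```python
import cv2
a=cv2.imread("pics/top0.png")[225:375,230:430]; b=cv2.imread("pics/scene0.png")[140:290,230:430]
cv2.imwrite("pics/crop0.png",cv2.resize(a,(800,600),interpolation=cv2.INTER_CUBIC)); cv2.imwrite("pics/crop1.png",cv2.resize(b,(800,600),interpolation=cv2.INTER_CUBIC))
```

```text
(no output)
```

View pics/crop0.png

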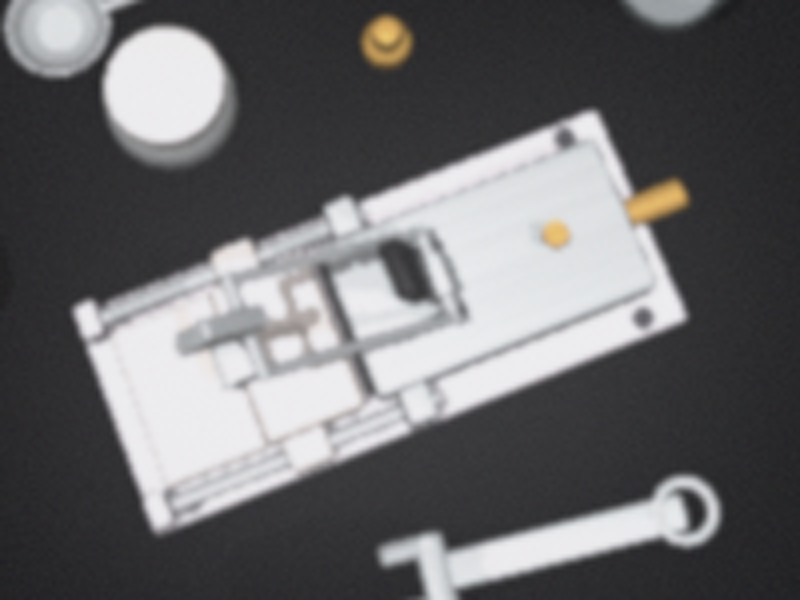

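View pics/crop1.png

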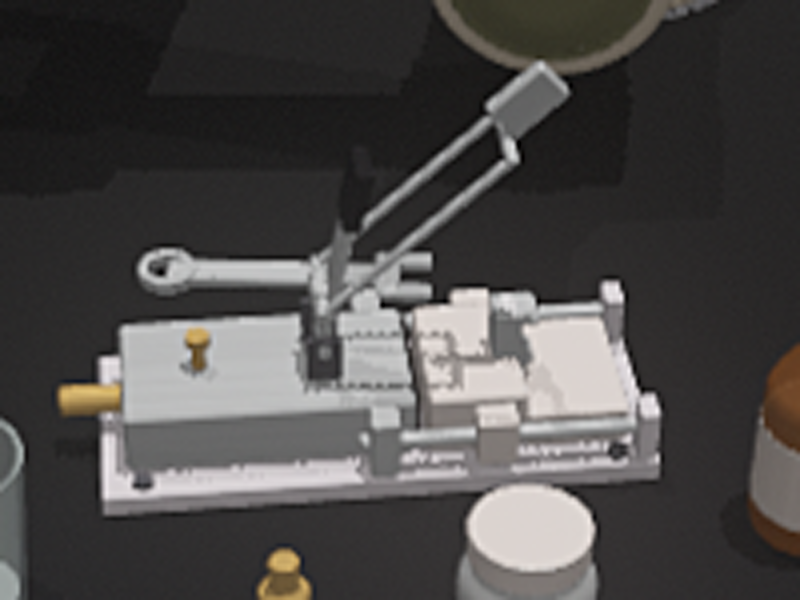

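```bash
cat > h.py <<'E'
import numpy as np
from rig import env, optics
def ray(n,u,v):
    c=optics.calibration(n); f=240/np.tan(np.radians(c["fov_y"]/2)); T=np.array(c["T"])
    return T[:3,3], T[:3,:3]@np.array([(u-c["cx"])/f,(v-c["cy"])/f,1])
def onz(n,u,v,z):
    o,d=ray(n,u,v); return o+d*(z-o[2])/d[2]
def onplane(n,u,v,R,o0,y):   # point in cell frame on cell plane y
    o,d=ray(n,u,v); o=R.T@(o-o0); d=R.T@d; return o+d*(y-o[1])/d[1]
def proj(n,p):
    c=optics.calibration(n); f=240/np.tan(np.radians(c["fov_y"]/2)); T=np.array(c["T"])
    q=T[:3,:3].T@(np.asarray(p)-T[:3,3]); return c["cx"]+f*q[0]/q[2], c["cy"]+f*q[1]/q[2]
E
python3 - <<'E'
from h import *
t=lambda u,v:(u/4+230-.375,v/4+225-.375); s=lambda u,v:(u/4+230-.375,v/4+140-.375)
A=[onz("top",*t(*p),.012) for p in [(597,112),(687,318),(160,533),(72,308)]]
B=[onz("scene",*s(*p),.012) for p in [(102,502),(660,464)]]
for n,P in(("top",A),("scene",B)):
    print(n,np.round(P,4).tolist(),[round(float(np.linalg.norm(P[i]-P[i-1])),4) for i in range(len(P))])
c=(A[0]+A[2])/2;c2=(A[1]+A[3])/2;print(c,c2)
print("stop",onz("top",*t(556,233),.054),onz("scene",*s(197,335),.056))
for nm,p in dict(reagent=(207,296),jar=(272,243),fit=(327,236),beaker=(398,215)).items(): print(nm,onz("top",*p,.03))
x=(A[3]-A[0])+(A[2]-A[1]);x[2]=0;x/=np.linalg.norm(x); print("yaw",np.degrees(np.arctan2(x[1],x[0])), "scene yaw",np.degrees(np.arctan2(*(B[1]-B[0])[[1,0]])))
z=np.array([0,0,1.]);R=np.c_[x,np.cross(z,x),z]; o=(c+c2)/2; o[2]=0
print("cell",o)
for nm,p in dict(tabTL=(490,108),tabTR=(540,62),tabBR=(568,92),tabBL=(512,137),handle=(357,190),htop=(357,150),hbot=(352,230)).items(): print(nm,np.round(onplane("scene",*s(*p),R,o,-.0045 if nm[0]=='t' else -.013)*1000,1))
E
```

```text
top [[0.6446, -0.0742, 0.012], [0.5458, -0.1177, 0.012], [0.4369, 0.1269, 0.012], [0.5396, 0.1752, 0.012]] [0.2706, 0.108, 0.2677, 0.1134]
scene [[0.651, -0.0736, 0.012], [0.542, 0.1716, 0.012]] [0.2683, 0.2683]
[0.54076185 0.02634481 0.012     ] [0.54267369 0.02874782 0.012     ]
stop [ 0.57734763 -0.0508978   0.054     ] [ 0.56894306 -0.05528047  0.056     ]
reagent [0.54518169 0.24953328 0.03      ]
jar [0.65191329 0.1336173  0.03      ]
fit [0.66971206 0.02821257 0.03      ]
beaker [ 0.71709054 -0.10885256  0.03      ]
yaw 113.4052573196189 scene yaw 113.96902353483046
cell [0.54171777 0.02754632 0.        ]
tabTL [ 50.2  -4.5 184.4]
tabTR [ 71.7  -4.5 207. ]
tabBR [ 85.3  -4.5 190.8]
tabBL [ 60.9  -4.5 168.5]
handle [-10.6 -13.  149.7]
htop [-10.5 -13.  171.2]
hbot [-12.9 -13.  127.8]
```

The pictures show the cell at about yaw 113.6°. The lever is just past upright (≈1.68), the bail is raised about 45°, and the tab is near cell (67, 0, 188). The tab measures 31 x 20 mm, close to its given size. I'll turn and raise the tool first.

```bash
cat >> h.py <<'E'
YAW=np.radians(113.6); xh=np.array([np.cos(YAW),np.sin(YAW),0]); zz=np.array([0,0,1.]); RC=np.c_[xh,np.cross(zz,xh),zz]; OC=np.array([.5417,.0275,0])
def rel(x,y,z):  # tool shift (units) to bring TCP to cell point (mm)
    s=env.observe(); d=s["tool_rot"].T@(OC+RC@np.array([x,y,z])/1000-s["position"])/.04
    yaw=np.degrees(np.arctan2(s["tool_rot"][1,0],s["tool_rot"][0,0]))
    c=RC.T@(s["position"]-OC)*1000
    print("t",round(s["time_s"],2),"cell mm",c.round(1),"shift units",d.round(2),"yaw",yaw.round(2),"F cell",(RC.T@s["ft_force"]).round(1),"w",round(s["grip_width"]*1000,1),"gf",round(s["gripper_force"],1))
E
R='{"linear":[0,0,-0.2],"roll":-1}'
python3 -m jog '[{"linear":[0,0,-0.2],"roll":-1},{"linear":[0,0,-0.2],"roll":-1},{"linear":[0,0,-0.2],"roll":-1},{"linear":[0,0,-0.2],"roll":-1},{"linear":[0,0,-0.2],"roll":-1},{"linear":[0,0,-0.2],"roll":-1},{"linear":[0,0,-0.2],"roll":-1},{"linear":[0,0,-0.2],"roll":-1},{"linear":[0,0,-0.2],"roll":-1},{"linear":[0,0,-0.2],"roll":-1},{"linear":[0,0,-0.2],"roll":-1},{"linear":[0,0,-0.2],"roll":-1}]'
python3 -m jog '[{"linear":[0,0,0],"roll":-1},{"linear":[0,0,0],"roll":-1},{"linear":[0,0,0],"roll":-1},{"linear":[0,0,0],"roll":-1},{"linear":[0,0,0],"roll":-1},{"linear":[0,0,0],"roll":-1},{"linear":[0,0,0],"roll":-0.47},{"linear":[0,0,0],"roll":0}]'
python3 -c "from h import *; rel(71,0,260)"
```

```text
time_s: 1.15
position: [0.1993, -0.5125, 0.2992]
tool_rot: [[0.148, 0.989, -0.0], [0.989, -0.148, 0.001], [0.001, -0.0, -1.0]]
ft_force: [-0.7, 0.7, 0.2]
grip_width: 0.0852
gripper_force: 0.0
time_s: 1.82
position: [0.1993, -0.5125, 0.2988]
tool_rot: [[-0.402, 0.916, -0.0], [0.916, 0.402, 0.001], [0.001, 0.0, -1.0]]
ft_force: [-0.6, -0.2, -0.3]
grip_width: 0.0853
gripper_force: 0.0
t 1.82 cell mm [-357.7  529.9  298.8] shift units [10.7  13.26  0.98] yaw 113.68 F cell [ 0.   0.6 -0.3] w 85.3 gf 0.0
```

```bash
python3 -m jog '[{"linear":[0.4,0.5,0],"roll":0},{"linear":[0.5,0.6,0],"roll":0},{"linear":[0.5,0.6,0],"roll":0},{"linear":[0.5,0.6,0],"roll":0},{"linear":[0.5,0.6,0],"roll":0},{"linear":[0.5,0.6,0],"roll":0},{"linear":[0.5,0.6,0],"roll":0},{"linear":[0.5,0.6,0],"roll":0},{"linear":[0.5,0.6,0],"roll":0},{"linear":[0.5,0.6,0],"roll":0},{"linear":[0.5,0.6,0],"roll":0},{"linear":[0.5,0.6,0],"roll":0}]' >/dev/null
python3 -m jog '[{"linear":[0.5,0.6,0],"roll":0},{"linear":[0.5,0.6,0],"roll":0},{"linear":[0.5,0.6,0],"roll":0},{"linear":[0.5,0.6,0],"roll":0},{"linear":[0.5,0.6,0],"roll":0},{"linear":[0.5,0.6,0],"roll":0},{"linear":[0.5,0.6,0],"roll":0},{"linear":[0.5,0.6,0],"roll":0},{"linear":[0.4,0.6,0],"roll":0},{"linear":[0.2,0.5,0],"roll":0},{"linear":[0.2,0.4,0],"roll":0},{"linear":[0,0,0],"roll":0}]' >/dev/null
python3 - <<'E'
from h import *
import cv2
rel(71,0,260); im=optics.get_image("wrist"); print(proj("wrist",OC+RC@np.array([67,0,195])/1000))
cv2.imwrite("pics/w1.png",im[:,:,::-1])
E
```

```text
t 3.82 cell mm [ 71.5  -7.9 298.2] shift units [-0.01 -0.2   0.96] yaw 113.65 F cell [-0.3  0.5  0.1] w 85.5 gf 0.0
(np.float64(310.4220200465938), np.float64(230.39990798314722))
```

View pics/w1.png

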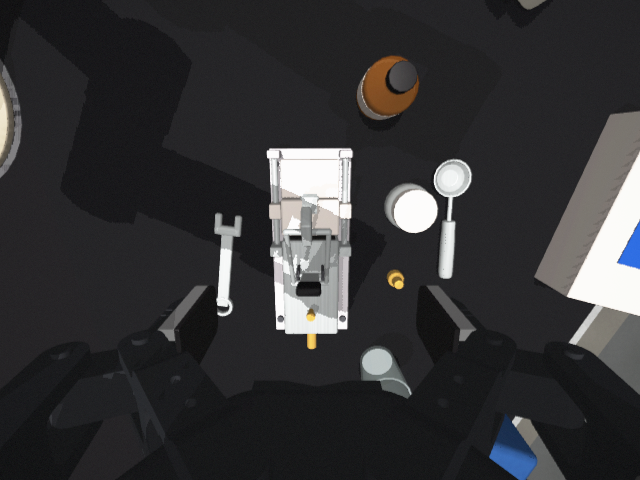

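Run:
```python
from h import *
import cv2
im=optics.get_image("wrist")[:,:,::-1].copy()
S=6;u0,v0=260,145; c=cv2.resize(im[v0:v0+100,u0:u0+110],None,fx=S,fy=S,interpolation=cv2.INTER_CUBIC)
P=dict(i=(50,184),o=(72,207),b=(85,191),l=(61,168.5))
for k,(x,z) in P.items():
  for y in(-4.5,4.5):
    u,v=proj("wrist",OC+RC@np.array([x,y,z])/1000); cv2.circle(c,(int((u-u0+.5)*S),int((v-v0+.5)*S)),3,(0,0,255),-1); 
  cv2.putText(c,k,(int((u-u0)*S)-40,int((v-v0)*S)),0,.6,(0,0,255),1)
for x,y,z in[(135,55,12),(135,-55,12),(87.5,9,70),(87.5,-9,70)]:
    u,v=proj("wrist",OC+RC@np.array([x,y,z])/1000); cv2.circle(c,(int((u-u0+.5)*S),int((v-v0+.5)*S)),4,(0,200,0),2)
cv2.imwrite("pics/w1c.png",c)
```

```text
(no output)
```

View pics/w1c.png

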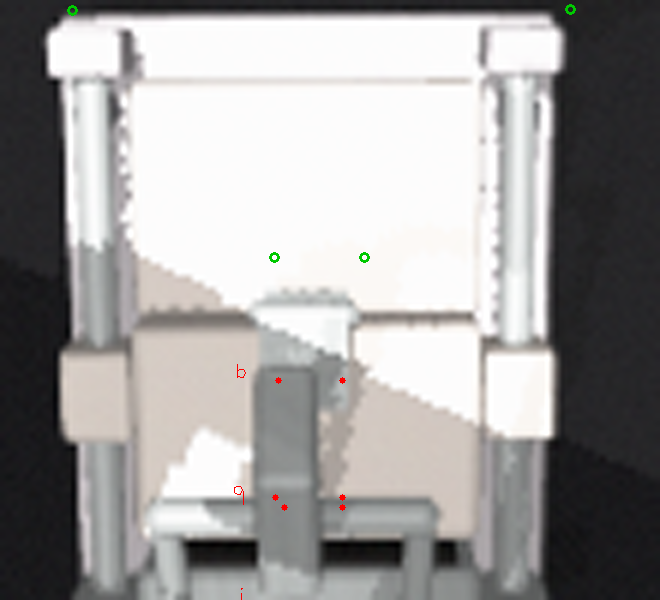

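Run:
```python
from h import *
w=lambda u,v:(260+u/6-.5,145+v/6-.5)
f=lambda p,z:(RC.T@(onz("wrist",*w(*p),z)-OC)*1000).round(1)
print("plateL",f((60,18),.012),"plateR",f((553,14),.012))
print("nose tip",f((305,298),.0675),"edge45",f((200,322),.045),f((420,320),.045))
T={"b":(285,368)}
print("keeper sides",f((256,320),.0705),f((352,320),.0705))
print("bar ends",f((150,520),.165),f((435,512),.165))
s=lambda u,v:(u/4+230-.375,v/4+140-.375)
g=lambda p,y:onplane("scene",*s(*p),RC,OC,y/1000)*1000
print("scene: nose top front",g((530,300),-6)) 
for p in [(490,108),(540,62),(568,92),(512,137)]: print(g(p,-1.5).round(1))
# triangulate tab outer end: wrist (287,368), scene (568,92) bottom outer
for a,b in [((254,368),(540,62)),((320,368),(568,92)),((320,368),(540,62))]:
    o1,d1=ray("wrist",*w(*a));o2,d2=ray("scene",*s(*b));d1/=np.linalg.norm(d1);d2/=np.linalg.norm(d2)
    t=np.linalg.lstsq(np.c_[d1,-d2],o2-o1,rcond=None)[0];p,q=o1+t[0]*d1,o2+t[1]*d2
    print((RC.T@((p+q)/2-OC)*1000).round(1),np.linalg.norm(p-q).round(4))
```

```text
plateL [133.4  57.7  12. ] plateR [134.1 -51.2  12. ]
nose tip [79.1  3.  67.5] edge45 [70.9 25.8 45. ] [ 71.2 -21.1  45. ]
keeper sides [75.2 12.8 70.5] [75.1 -6.4 70.5]
bar ends [ 58.1  25.7 165. ] [ 59.3 -19.  165. ]
scene: nose top front [73.48193979 -6.         76.29655305]
[ 50.8  -1.5 182.4]
[ 72.4  -1.5 205. ]
[ 86.   -1.5 188.7]
[ 61.5  -1.5 166.4]
[ 81.2   9.6 196. ] 0.0134
[ 86.2  -1.3 188.6] 0.0003
[ 80.8   0.8 200.9] 0.0159
```

The keeper, the stop and the 45 mm edge all lie 6 mm back of the plate-centre estimate. With that shift the tab's distance from the bail pivot is 136.7 mm against 137.1 expected. In the wrist crop the tab and keeper also sit 3 mm to +y. I'll shift the frame by (-6, +3) mm and grip the tab.

```bash
echo 'OC=OC+RC@np.array([-.006,.003,0])' >>h.py
python3 -c "from h import *; rel(79,0,172)"
python3 -m jog '[{"linear":[0,-0.14,0.2],"roll":0},{"linear":[0.04,-0.13,0.5],"roll":0},{"linear":[0,0,0.6],"roll":0},{"linear":[0,0,0.6],"roll":0},{"linear":[0,0,0.6],"roll":0},{"linear":[0,0,0.45],"roll":0},{"linear":[0,0,0.2],"roll":0},{"linear":[0,0,0],"roll":0}]' | grep force
python3 -c "from h import *; rel(79,0,172)"
```

```text
t 3.92 cell mm [ 76.3  -8.9 298.7] shift units [ 0.07 -0.22  3.17] yaw 113.59 F cell [ 0.5  0.6 -0. ] w 85.1 gf 0.0
ft_force: [-0.2, -1.2, 1.9]
gripper_force: 0.0
t 4.58 cell mm [ 77.5   3.  172. ] shift units [0.04 0.07 0.  ] yaw 113.51 F cell [-1.   0.7  1.9] w 85.2 gf 0.0
```

```bash
python3 -m jog '[{"linear":[0.04,0.06,0],"roll":0},{"linear":[0,0,0],"roll":0},{"linear":[0,0,0],"roll":0}]' >/dev/null
python3 -c "from h import *; rel(79,0,172)"
python3 -m jog '[{"linear":[0,0,0],"roll":0},{"linear":[0,0,0],"roll":0},{"linear":[0,0,0],"roll":0},{"linear":[0,0,0],"roll":0},{"linear":[0,0,0],"roll":0},{"linear":[0,0,0],"roll":0},{"linear":[0,0,0],"roll":0},{"linear":[0,0,0],"roll":0},{"linear":[0,0,0],"roll":0},{"linear":[0,0,0],"roll":0}]' -1 40 | grep -i -E "force|width"
python3 - <<'E'
from h import *
import cv2
rel(79,0,172)
a=optics.get_image("scene")[120:270,230:430,::-1]; cv2.imwrite("pics/g.png",cv2.resize(a,None,fx=3,fy=3))
E
```

```text
t 4.83 cell mm [ 79.1  -1.2 174.3] shift units [-0.   -0.03  0.06] yaw 113.59 F cell [ 0.3 -0.2 -0.1] w 85.3 gf 0.0
ft_force: [2.8, 1.6, 0.1]
grip_width: 0.0035
gripper_force: 39.1
t 5.67 cell mm [ 79.3  -0.9 173.2] shift units [-0.01 -0.02  0.03] yaw 113.59 F cell [ 0.3 -3.2  0.1] w 3.5 gf 39.1
```

View pics/g.png

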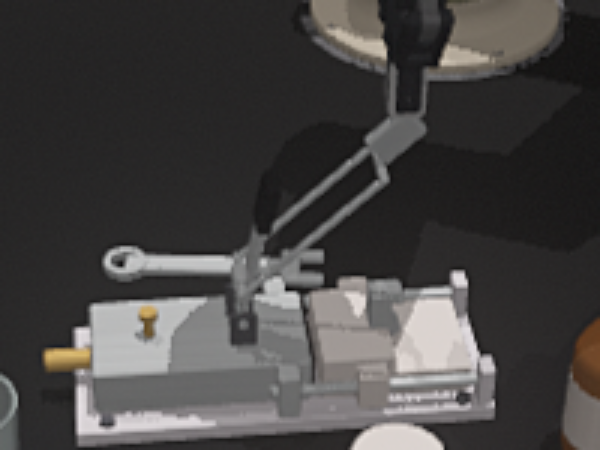

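Run:
```python
from h import *
f=lambda u,v:((u-230+.5)*3,(v-120+.5)*3)
for n,p in dict(tcp=(79,0,173),tcpup=(79,0,205),tab=(75.8,0,187.6),bar=(65,0,167),pivot=(-20,0,63)).items(): print(n,np.round(f(*proj("scene",OC+RC@np.array(p)/1000))))
p=env.observe()["position"];print(p,np.round(f(*proj("scene",p))))
```

```text
tcp [403. 149.]
tcpup [405. 103.]
tab [398. 128.]
bar [379. 158.]
pivot [242. 302.]
[0.51041781 0.09379659 0.17321616] [403. 149.]
```

Run:
```python
from h import *
import cv2
a=optics.get_image("scene")[115:195,325:395,::-1]; b=optics.get_image("wrist")[150:450,200:440,::-1]
a=cv2.resize(a,(400,457),interpolation=cv2.INTER_CUBIC);b=cv2.resize(b,(366,457))
cv2.imwrite("pics/g2.png",cv2.convertScaleAbs(np.hstack([a,b]),alpha=1.5,beta=15))
```

```text
(no output)
```

View pics/g2.png

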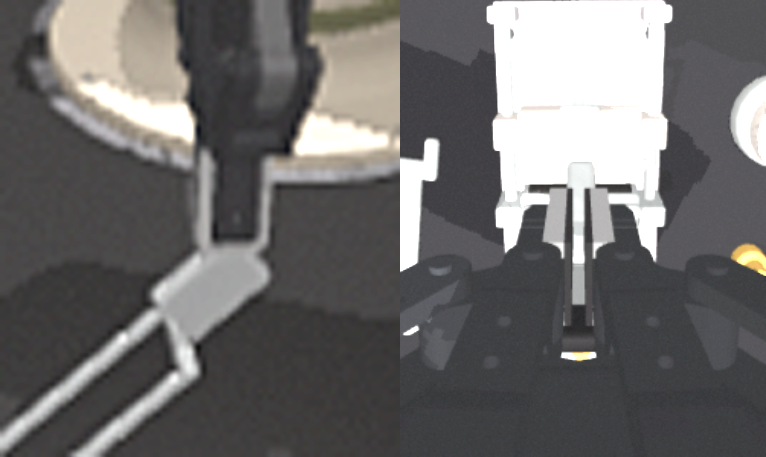

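Run:
```python
from h import *
for y in(-5,-10,-20): print(y,[ (onplane("scene",325+u/5.71,115+v/5.71,RC,OC,y/1000)*1000).round(1) for u,v in[(200,247),(265,247)]])
w=lambda u,v:(200+(u-400)*240/366,150+v*300/457)
for p in[(562,190),(594,190),(548,190)]: 
  for z in(.173,.198): print(p,z,(RC.T@(onz("wrist",*w(*p),z)-OC)*1000).round(1))
print(proj("wrist",env.observe()["position"]))
```

```text
-5 [array([ 70.3,  -5. , 199.3]), array([ 90.9,  -5. , 198.2])]
-10 [array([ 69.4, -10. , 202.4]), array([ 89.9, -10. , 201.2])]
-20 [array([ 67.6, -20. , 208.4]), array([ 87.9, -20. , 207.3])]
(562, 190) 0.173 [ 76.7   6.3 173. ]
(562, 190) 0.198 [ 86.7   5.5 198. ]
(594, 190) 0.173 [ 76.7  -5.2 173. ]
(594, 190) 0.198 [ 86.7  -4.3 198. ]
(548, 190) 0.173 [ 76.7  11.3 173. ]
(548, 190) 0.198 [ 86.7   9.8 198. ]
(np.float64(319.2305622578411), np.float64(270.35263420182457))
```

The two views agree that the fingers end near the tab's top edge, not deep on the tab, and the 3.5 mm width is too small for a 9 mm tab. I'll open, go lower and grip again.

```bash
python3 -m jog '[{"linear":[0,0,0],"roll":0},{"linear":[0,0,0],"roll":0},{"linear":[0,0,0],"roll":0},{"linear":[0,0,0],"roll":0},{"linear":[0.05,-0.02,0],"roll":0},{"linear":[0.05,0,0.1],"roll":0},{"linear":[0,0,0.15],"roll":0},{"linear":[0,0,0.15],"roll":0},{"linear":[0,0,0],"roll":0}]' 0 | grep -E "force|width"
python3 -c "from h import *; rel(83,0,158)"
python3 -m jog '[{"linear":[0,0,0],"roll":0},{"linear":[0,0,0],"roll":0},{"linear":[0,0,0],"roll":0},{"linear":[0,0,0],"roll":0},{"linear":[0,0,0],"roll":0},{"linear":[0,0,0],"roll":0},{"linear":[0,0,0],"roll":0},{"linear":[0,0,0],"roll":0}]' -1 40 | grep -i -E "force|width"
python3 - <<'E'
from h import *
import cv2
rel(83,0,158)
cv2.imwrite("pics/s3.png",optics.get_image("scene")[:,:,::-1])
a=cv2.imread("pics/s3.png")
# column profile along finger at u=366 & 372
for u in(362,366,370): print(a[140:185,u].mean(1).astype(int).tolist())
E
```

```text
ft_force: [-0.6, -0.4, 0.2]
grip_width: 0.0428
gripper_force: 0.0
t 6.57 cell mm [ 83.6   0.9 155.6] shift units [-0.02  0.02 -0.06] yaw 113.6 F cell [-0.2  0.7  0.2] w 42.8 gf 0.0
ft_force: [4.9, 2.3, -0.7]
grip_width: 0.0081
gripper_force: 43.9
t 7.23 cell mm [ 83.1  -0.5 157.5] shift units [-0.   -0.01 -0.01] yaw 113.6 F cell [ 0.2 -5.4 -0.7] w 8.1 gf 43.9
[23, 25, 24, 20, 18, 25, 27, 27, 22, 51, 89, 104, 103, 102, 101, 103, 107, 105, 105, 103, 101, 101, 103, 100, 99, 101, 99, 99, 100, 100, 101, 82, 37, 23, 26, 28, 30, 30, 30, 27, 28, 29, 31, 30, 29]
[25, 24, 23, 26, 24, 28, 26, 28, 26, 28, 29, 26, 28, 29, 29, 31, 31, 30, 29, 31, 29, 32, 31, 29, 26, 44, 85, 107, 84, 35, 23, 29, 28, 27, 30, 30, 27, 31, 29, 30, 29, 31, 29, 30, 31]
[26, 26, 26, 25, 25, 27, 33, 38, 33, 30, 28, 28, 30, 29, 31, 29, 29, 31, 29, 29, 27, 30, 26, 26, 20, 58, 96, 84, 18, 28, 29, 30, 28, 26, 29, 28, 28, 29, 30, 30, 30, 29, 29, 31, 30]
```

Width is now 8.1 mm with the fingers well onto the tab. Next I'll work out the arc steps about the bail pivot.

```bash
python3 - <<'E'
import numpy as np
t=np.radians(np.arange(45.3,-14,-5)); P=148*np.c_[np.cos(t),np.sin(t)]; d=np.diff(P,axis=0)/40
for a,b in zip(t,d): print(np.degrees(a).round(1), "x %.2f z(tool) %.2f"%(b[0],-b[1]))
E
python3 -m jog '[{"linear":[0.06,0.02,0.05],"roll":0},{"linear":[0.06,0,0.06],"roll":0},{"linear":[0.11,0,0.12],"roll":0},{"linear":[0.11,0,0.12],"roll":0},{"linear":[0.10,0,0.12],"roll":0},{"linear":[0.10,0,0.13],"roll":0},{"linear":[0,0,0],"roll":0}]' | grep -E "force|width"
python3 -c "from h import *; rel(83,0,158)"
```

```text
45.3 x 0.22 z(tool) 0.24
40.3 x 0.20 z(tool) 0.26
35.3 x 0.17 z(tool) 0.27
30.3 x 0.15 z(tool) 0.29
25.3 x 0.13 z(tool) 0.30
20.3 x 0.10 z(tool) 0.31
15.3 x 0.07 z(tool) 0.31
10.3 x 0.04 z(tool) 0.32
5.3 x 0.02 z(tool) 0.32
0.3 x -0.01 z(tool) 0.32
-4.7 x -0.04 z(tool) 0.32
ft_force: [3.2, 3.3, 3.3]
grip_width: 0.0078
gripper_force: 44.5
t 7.87 cell mm [106.1  -0.4 132.1] shift units [-0.58 -0.01 -0.65] yaw 113.64 F cell [ 1.7 -4.2  3.3] w 7.8 gf 44.5
```

```bash
python3 -m jog '[{"linear":[0.10,0,0.15],"roll":0},{"linear":[0.09,0,0.16],"roll":0},{"linear":[0.08,0,0.16],"roll":0},{"linear":[0.07,0,0.17],"roll":0},{"linear":[0.06,0,0.17],"roll":0},{"linear":[0.05,0,0.17],"roll":0},{"linear":[0.04,0,0.17],"roll":0},{"linear":[0.03,0,0.17],"roll":0},{"linear":[0.02,0,0.18],"roll":0},{"linear":[0.01,0,0.18],"roll":0},{"linear":[0,0,0],"roll":0}]' | grep -E "force|width"
python3 - <<'E'
from h import *
import cv2
rel(83,0,158)
a=optics.get_image("scene")[130:260,230:430,::-1]; cv2.imwrite("pics/h1.png",cv2.resize(a,None,fx=4,fy=4,interpolation=cv2.INTER_CUBIC))
E
```

```text
ft_force: [2.8, 9.7, 3.5]
grip_width: 0.0078
gripper_force: 49.1
t 8.78 cell mm [128.8  -0.3  64.6] shift units [-1.14 -0.01 -2.34] yaw 113.62 F cell [ 7.8 -6.4  3.5] w 7.8 gf 49.1
```

View pics/h1.png

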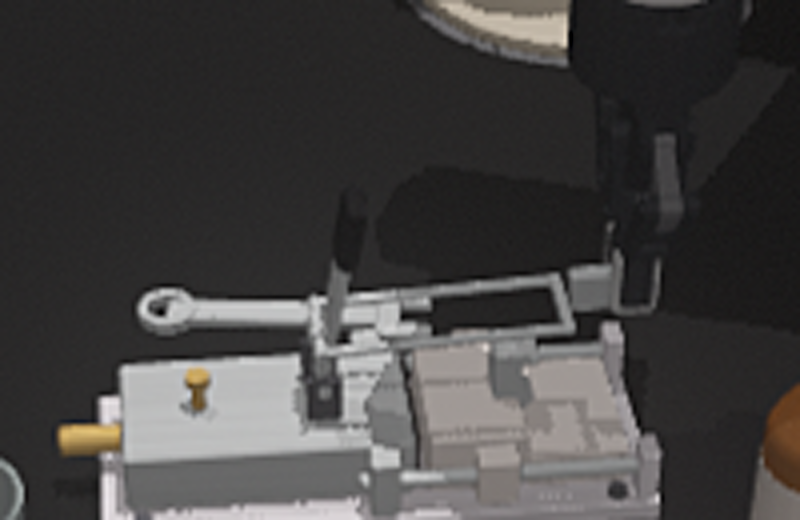

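Run:
```python
from h import *
s=lambda u,v:(u/4+230-.375,v/4+130-.375)
g=lambda p,y:(onplane("scene",*s(*p),RC,OC,y/1000)*1000).round(1)
print("bar",g((573,325),-22),g((555,278),20)); print("handle",g((350,228),-13),g((350,193),-13),g((345,262),-13))
print("finger tip",g((635,310),-8)); print("nose top corner",g((497,348),9),g((538,360),-9))
```

```text
bar [ 97.1 -22.   93.5] [95.6 20.  91.2]
handle [ -7.5 -13.  149. ] [ -7.4 -13.  167.8] [ -9.9 -13.  130.4]
finger tip [129.8  -8.   89.9]
nose top corner [66.8  9.  58.9] [84.  -9.  63.9]
```

```bash
python3 -m jog '[{"linear":[0.06,0,0.04],"roll":0},{"linear":[0.05,0,0.1],"roll":0},{"linear":[0.01,0,0.12],"roll":0},{"linear":[0,0,0.12],"roll":0},{"linear":[0,0,0.12],"roll":0},{"linear":[0,0,0.12],"roll":0},{"linear":[0,0,0],"roll":0}]' | grep -E "width"
python3 -c "from h import *; rel(129,0,19)"
```

```text
grip_width: 0.0078
t 9.42 cell mm [132.4  -0.3  40. ] shift units [-0.09 -0.01  0.52] yaw 113.59 F cell [ 3.  -4.9  1.1] w 7.8 gf 47.7
```

```bash
python3 -m jog '[{"linear":[0,0,0.1],"roll":0},{"linear":[0,0,0.1],"roll":0},{"linear":[-0.01,0,0.1],"roll":0},{"linear":[-0.01,0,0.1],"roll":0},{"linear":[-0.01,0,0.08],"roll":0},{"linear":[0,0,0.04],"roll":0},{"linear":[0,0,0],"roll":0}]' | grep -E "width"
python3 - <<'E'
from h import *
import cv2
rel(129,0,19)
a=optics.get_image("scene")[150:260,290:430,::-1]; b=cv2.resize(a,None,fx=5.6,fy=5.4,interpolation=cv2.INTER_CUBIC)
cv2.imwrite("pics/h2.png",cv2.convertScaleAbs(b,alpha=1.2))
E
```

```text
grip_width: 0.0077
t 10.0 cell mm [130.9  -0.5  19.6] shift units [-0.05 -0.01  0.01] yaw 113.59 F cell [ 1.9 -4.1  1.6] w 7.7 gf 47.5
```

View pics/h2.png

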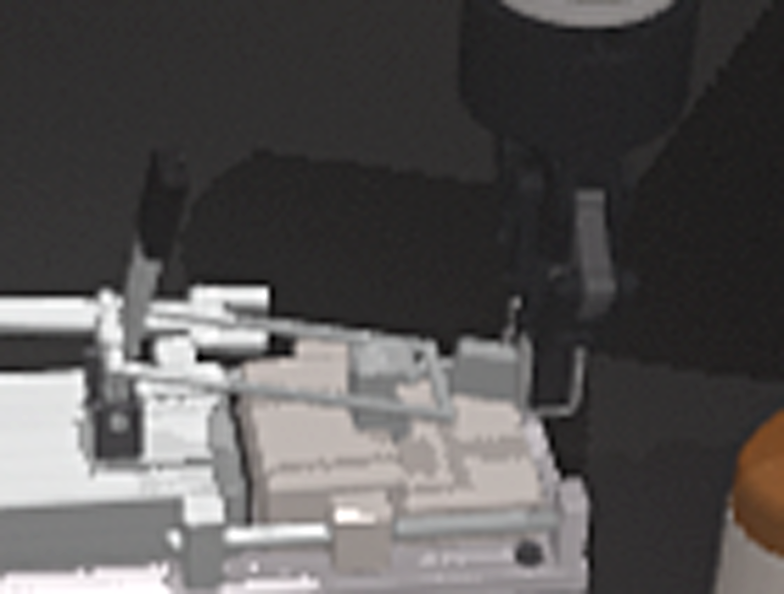

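The bar now hangs in front of the keeper: its near end is at crop (450,412), its far end at (430,345), and the nose front is near (415,355). I'll check the numbers.

Run:
```python
from h import *
s=lambda u,v:(u/5.6+290-.4,v/5.4+150-.4)
g=lambda p,y:(onplane("scene",*s(*p),RC,OC,y/1000)*1000).round(1)
print("bar",g((450,410),-22),g((432,348),20)); print("handle",g((165,205),-13)); print("nose tip far",g((416,350),9),"near",g((414,400),-9))
```

```text
bar [ 93.6 -22.   58.8] [94.3 20.  55.1]
handle [ -3.9 -13.  146.7]
nose tip far [86.4  9.  63. ] near [83.3 -9.  54.1]
```

```bash
python3 -m jog '[{"linear":[0,0,0.03],"roll":0},{"linear":[-0.04,0,0],"roll":0},{"linear":[-0.04,0,0],"roll":0},{"linear":[-0.04,0,0],"roll":0},{"linear":[-0.03,0,0],"roll":0},{"linear":[0,0,0],"roll":0}]' | grep -E "width"
python3 -c "from h import *; rel(129,0,19)"
python3 -m jog '[{"linear":[-0.03,0,0],"roll":0},{"linear":[-0.02,0,0],"roll":0},{"linear":[0,0,0],"roll":0}]' | grep -E "width"
python3 -c "from h import *; rel(129,0,19)"
```

```text
grip_width: 0.0076
t 10.55 cell mm [125.8  -0.3  18.4] shift units [ 0.08 -0.01 -0.01] yaw 113.57 F cell [ 7.8 -6.   1.4] w 7.6 gf 47.2
grip_width: 0.0082
t 10.8 cell mm [123.9  -0.3  18.4] shift units [ 0.13 -0.01 -0.01] yaw 113.57 F cell [ 8.3 -6.1  0.7] w 8.2 gf 47.2
```

```bash
python3 -m jog '[{"linear":[-0.025,0,0],"roll":0},{"linear":[-0.025,0,0],"roll":0},{"linear":[0,0,0],"roll":0}]' | grep -E "width"
python3 -c "from h import *; rel(129,0,19)"
python3 -m jog '[{"linear":[-0.025,0,-0.02],"roll":0},{"linear":[-0.025,0,-0.02],"roll":0},{"linear":[0,0,0],"roll":0}]' | grep -E "width"
python3 -c "from h import *; rel(129,0,19)"
```

```text
grip_width: 0.0077
t 11.05 cell mm [122.   -0.3  18.3] shift units [ 0.17 -0.01 -0.02] yaw 113.57 F cell [ 8.5 -5.7 -0.3] w 7.7 gf 47.1
grip_width: 0.0077
t 11.3 cell mm [120.3  -0.2  19.9] shift units [ 0.22 -0.    0.02] yaw 113.56 F cell [ 8.7 -6.6 -0.8] w 7.7 gf 46.8
```

```bash
python3 -m jog '[{"linear":[-0.025,0,-0.02],"roll":0},{"linear":[-0.02,0,-0.02],"roll":0},{"linear":[0,0,0],"roll":0}]' | grep -E "width"
python3 -c "from h import *; rel(129,0,19)"
python3 -m jog '[{"linear":[-0.02,0,-0.02],"roll":0},{"linear":[0,0,0],"roll":0}]' | grep -E "width"
python3 -c "from h import *; rel(129,0,19)"
```

```text
grip_width: 0.0078
t 11.55 cell mm [119.   -0.   21.2] shift units [ 0.25 -0.    0.06] yaw 113.55 F cell [10.5 -7.4 -3.3] w 7.8 gf 46.6
grip_width: 0.0076
t 11.72 cell mm [118.4   0.   21.9] shift units [0.26 0.   0.07] yaw 113.54 F cell [12.6 -7.6 -4.1] w 7.6 gf 46.4
```

```bash
python3 -m jog '[{"linear":[-0.02,0,0.01],"roll":0},{"linear":[0,0,0],"roll":0}]' | grep -E "width"
python3 -c "from h import *; rel(129,0,19)"
python3 -m jog '[{"linear":[-0.02,0,0],"roll":0},{"linear":[0,0,0],"roll":0}]' | grep -E "width"
python3 -c "from h import *; rel(129,0,19)"
```

```text
grip_width: 0.0079
t 11.88 cell mm [1.178e+02 1.000e-01 2.130e+01] shift units [0.28 0.   0.06] yaw 113.54 F cell [12.2 -7.5 -3.5] w 7.9 gf 46.4
grip_width: 0.0074
t 12.05 cell mm [1.175e+02 1.000e-01 2.130e+01] shift units [0.29 0.   0.06] yaw 113.55 F cell [15.9 -8.5 -4.4] w 7.4 gf 46.6
```

```bash
python3 -m jog '[{"linear":[0.01,0,-0.04],"roll":0},{"linear":[0,0,0],"roll":0}]' | grep -E "width"
python3 -c "from h import *; rel(129,0,19)"
```

```text
grip_width: 0.0076
t 12.22 cell mm [117.2  -0.   23.1] shift units [ 0.29 -0.    0.1 ] yaw 113.56 F cell [11.1 -7.6 -4.1] w 7.6 gf 46.8
```

```bash
python3 -m jog '[{"linear":[0,0,-0.03],"roll":0},{"linear":[0,0,0],"roll":0}]' | grep -E "width"
python3 -c "from h import *; rel(129,0,19)"
python3 -m jog '[{"linear":[0,0,-0.03],"roll":0},{"linear":[0,0,0],"roll":0}]' | grep -E "width"
python3 -c "from h import *; rel(129,0,19)"
```

```text
grip_width: 0.0078
t 12.38 cell mm [117.2  -0.   24.3] shift units [ 0.29 -0.    0.13] yaw 113.56 F cell [11.5 -7.5 -4.1] w 7.8 gf 46.8
grip_width: 0.0075
t 12.55 cell mm [ 1.169e+02 -1.000e-01  2.560e+01] shift units [ 0.3  -0.    0.17] yaw 113.56 F cell [ 9.5 -8.5 -3.9] w 7.5 gf 47.1
```

```bash
python3 -m jog '[{"linear":[0,0,-0.03],"roll":0},{"linear":[0,0,0],"roll":0}]' | grep -E "width"
python3 -c "from h import *; rel(129,0,19)"
python3 -m jog '[{"linear":[0,0,-0.03],"roll":0},{"linear":[0,0,0],"roll":0}]' | grep -E "width"
python3 - <<'E'
from h import *
import cv2
rel(129,0,19)
a=optics.get_image("scene"); cv2.imwrite("pics/s5.png",a[:,:,::-1])
# handle: find dark pixels near predicted positions, tab/bar brightness: report predicted points
for n,p in dict(bar_near=(80,-20,61),bar_far=(80,20,61),handle108=(-59,-13,136),handle15=(-14,-13,146)).items(): print(n,np.round(proj("scene",OC+RC@np.array(p)/1000)))
d=cv2.absdiff(a,cv2.imread("pics/h2.png")[:1,:1].repeat(480,0).repeat(640,1)) if 0 else None
b=cv2.imread("pics/s3.png")[:,:,::-1]; g=cv2.absdiff(cv2.cvtColor(a,7),cv2.cvtColor(b,7))
m=(g[150:215,285:335]>12).astype(np.uint8); n,_,st,c=cv2.connectedComponentsWithStats(m)
for i in range(1,n):
    if st[i,4]>20: print(st[i]+[285,150,0,0,0],(c[i]+[285,150]).round(1))
# darkness map around the lever
for v in range(165,215,4): print(v,a[v,290:330].mean(1).astype(int).tolist())
E
```

```text
grip_width: 0.008
t 12.72 cell mm [116.9   0.   26.1] shift units [0.3  0.   0.18] yaw 113.55 F cell [  8.4  -9.3 -10.4] w 8.0 gf 46.0
grip_width: 0.0077
t 12.88 cell mm [1.166e+02 1.000e-01 2.680e+01] shift units [0.31 0.   0.2 ] yaw 113.55 F cell [  6.6 -10.  -15.4] w 7.7 gf 44.9
bar_near [363. 224.]
bar_far [360. 212.]
handle108 [289. 194.]
handle15 [314. 188.]
[290 179  45  36 575] [315.3 202.3]
[285 191   6   8  21] [287.7 194.5]
165 [37, 38, 37, 38, 38, 38, 38, 39, 39, 37, 39, 39, 38, 38, 38, 39, 39, 38, 38, 38, 39, 41, 38, 39, 39, 37, 39, 39, 38, 40, 39, 38, 39, 39, 39, 38, 40, 38, 39, 39]
169 [39, 38, 37, 39, 38, 38, 39, 38, 39, 39, 39, 39, 39, 38, 39, 39, 40, 38, 41, 40, 39, 38, 39, 40, 39, 39, 39, 39, 39, 40, 39, 38, 39, 40, 40, 39, 38, 39, 40, 39]
173 [38, 40, 40, 39, 40, 40, 41, 40, 39, 40, 40, 39, 39, 40, 39, 39, 39, 39, 40, 39, 40, 40, 40, 40, 39, 38, 40, 40, 39, 40, 40, 38, 40, 41, 39, 41, 40, 40, 39, 41]
177 [39, 41, 41, 40, 40, 41, 40, 40, 39, 41, 41, 39, 39, 41, 41, 40, 39, 39, 40, 40, 40, 41, 40, 40, 41, 40, 40, 40, 39, 42, 40, 40, 40, 39, 40, 40, 41, 40, 41, 40]
1
[... 878 characters left out ...]
, 43, 45, 44, 45, 43, 45, 46, 43, 45, 45, 43, 44, 44, 45, 45, 45, 44, 44, 40, 34, 34, 35, 32, 27, 28, 28, 29, 29]
205 [155, 156, 155, 154, 146, 114, 94, 117, 150, 147, 143, 125, 149, 168, 158, 121, 123, 124, 123, 124, 128, 126, 125, 123, 123, 115, 86, 87, 88, 86, 79, 77, 71, 96, 167, 196, 189, 188, 189, 182]
209 [179, 180, 182, 183, 183, 189, 189, 168, 107, 101, 125, 150, 143, 144, 155, 167, 179, 183, 184, 193, 199, 199, 199, 196, 191, 192, 183, 184, 186, 195, 199, 200, 187, 145, 165, 180, 181, 179, 181, 163]
213 [45, 46, 45, 46, 46, 44, 44, 38, 62, 114, 104, 102, 106, 134, 150, 148, 146, 114, 26, 42, 42, 41, 49, 50, 37, 39, 33, 86, 172, 185, 184, 205, 204, 199, 156, 165, 188, 183, 180, 175]
```

```bash
python3 -m jog '[{"linear":[0,0,0.04],"roll":0},{"linear":[0,0,0],"roll":0},{"linear":[0,0,0],"roll":0},{"linear":[0,0,0],"roll":0}]' | grep -E "width"
python3 -c "from h import *; rel(129,0,19)"
python3 -m jog '[{"linear":[0,0,0],"roll":0},{"linear":[0,0,0],"roll":0},{"linear":[0,0,0],"roll":0},{"linear":[0,0,0],"roll":0}]' 0 | grep -E "width"
python3 - <<'E'
from h import *
import cv2
rel(129,0,19)
a=optics.get_image("scene");b=cv2.imread("pics/s5.png")[:,:,::-1]
g=cv2.absdiff(cv2.cvtColor(a,7),cv2.cvtColor(b,7));ys,xs=np.where(g>20);print(len(xs),xs.min(),xs.max(),ys.min(),ys.max()) if len(xs) else print("same")
E
```

```text
grip_width: 0.0078
t 13.27 cell mm [ 1.165e+02 -1.000e-01  2.620e+01] shift units [ 0.31 -0.    0.18] yaw 113.56 F cell [ 6.6 -7.1 -4.6] w 7.8 gf 46.5
grip_width: 0.0426
t 13.6 cell mm [114.7   0.   27.1] shift units [0.36 0.   0.2 ] yaw 113.58 F cell [-0.3  0.6  0.8] w 42.6 gf 0.0
696 313 490 0 243
```

```bash
python3 -m jog '[{"linear":[0,0,-0.2],"roll":0},{"linear":[0,0,-0.5],"roll":0},{"linear":[0,0,-0.7],"roll":0},{"linear":[0,0,-0.7],"roll":0},{"linear":[0,0,-0.7],"roll":0},{"linear":[0,0,-0.5],"roll":0},{"linear":[0,0,-0.3],"roll":0}]' | grep -E "width"
python3 -m jog '[{"linear":[-0.3,0,0],"roll":0},{"linear":[-0.5,0,0],"roll":0},{"linear":[-0.6,0,0],"roll":0},{"linear":[-0.6,0,0],"roll":0},{"linear":[-0.6,0,0],"roll":0},{"linear":[-0.5,0,0],"roll":0},{"linear":[-0.3,0,0],"roll":0},{"linear":[-0.1,0,0],"roll":0},{"linear":[0,0,0],"roll":0},{"linear":[0,0,0],"roll":0},{"linear":[0,0,0],"roll":0},{"linear":[0,0,0],"roll":0}]' -1 40| grep -E "width"
python3 - <<'E'
from h import *
import cv2
rel(-30,0,116)
a=optics.get_image("scene");b=cv2.imread("pics/s5.png")[:,:,::-1];cv2.imwrite("pics/s6.png",a[:,:,::-1])
g=cv2.absdiff(cv2.cvtColor(a,7),cv2.cvtColor(b,7))
for n,(u0,u1,v0,v1) in dict(handle=(283,300,185,205),bail=(320,365,203,230),tab=(362,385,205,225)).items(): print(n,g[v0:v1,u0:u1].mean().round(1),(g[v0:v1,u0:u1]>25).sum(),(u1-u0)*(v1-v0))
# fingertip visibility: dark column
p=proj("scene",env.observe()["position"]); print(p, env.observe()["grip_width"])
u=int(round(p[0]))
for du in(-4,0,4): print(cv2.cvtColor(a,7)[int(p[1])-40:int(p[1])+12,u+du].tolist())
E
```

```text
grip_width: 0.0426
grip_width: 0.0003
t 15.23 cell mm [-24.4  -0.7 171.6] shift units [-0.14 -0.02  1.39] yaw 113.67 F cell [ 0.2 -0.1  0.1] w 0.3 gf 0.0
handle 7.0 21 340
bail 30.6 648 1215
tab 37.9 209 460
(np.float64(307.1088690605108), np.float64(172.88683283855335)) -3.1536814924501704e-05
[30, 28, 26, 25, 26, 25, 23, 26, 24, 26, 28, 27, 26, 19, 32, 38, 37, 37, 37, 35, 37, 36, 37, 38, 36, 46, 58, 52, 65, 93, 91, 43, 36, 37, 38, 39, 38, 38, 38, 38, 40, 39, 38, 34, 29, 30, 30, 30, 30, 29, 31, 30]
[55, 52, 47, 46, 46, 39, 32, 28, 24, 34, 39, 30, 28, 27, 26, 52, 57, 30, 32, 30, 32, 33, 30, 39, 45, 31, 29, 22, 58, 98, 87, 31, 38, 38, 38, 38, 37, 38, 37, 39, 34, 27, 31, 29, 30, 30, 30, 31, 28, 33, 31, 31]
[52, 48, 44, 42, 41, 33, 27, 24, 27, 34, 35, 27, 28, 53, 77, 79, 78, 78, 79, 77, 77, 77, 77, 78, 72, 63, 64, 63, 84, 96, 56, 35, 37, 39, 37, 40, 35, 27, 28, 30, 29, 28, 30, 28, 28, 29, 29, 30, 30, 30, 29, 31]
```

Run:
```python
import cv2,numpy as np
a=cv2.imread("pics/s6.png",0).astype(np.float32);b=cv2.imread("pics/s5.png",0).astype(np.float32)
G=lambda i:cv2.magnitude(cv2.Sobel(i,5,1,0),cv2.Sobel(i,5,0,1))
for n,(u0,u1,v0,v1) in dict(bar=(352,370,206,230),wires=(320,352,200,222),handle=(283,300,185,205)).items():
  for f in(lambda i:i,G):
    t=f(b)[v0:v1,u0:u1]; r=cv2.matchTemplate(f(a)[v0-12:v1+12,u0-12:u1+12],t,cv2.TM_CCOEFF_NORMED); _,m,_,l=cv2.minMaxLoc(r); print(n,round(m,2),l[0]-12,l[1]-12, round(float(r[12,12]),2))
for v in range(204,230,2): print(v,b[v,350:380].astype(int).tolist(),"\n   ",a[v,350:380].astype(int).tolist())
```

```text
bar 0.95 0 0 0.95
bar 0.89 0 0 0.89
wires 0.84 0 0 0.84
wires 0.79 0 0 0.79
handle 0.96 0 0 0.96
handle 0.95 0 0 0.95
204 [33, 34, 32, 35, 32, 33, 33, 33, 32, 32, 33, 33, 34, 34, 33, 31, 34, 33, 34, 31, 33, 31, 29, 33, 55, 54, 25, 33, 31, 29] 
    [38, 40, 36, 34, 36, 34, 36, 34, 36, 36, 35, 36, 33, 34, 35, 34, 34, 35, 35, 35, 34, 34, 34, 33, 33, 33, 33, 33, 33, 31]
206 [34, 35, 35, 34, 33, 33, 33, 34, 32, 32, 32, 34, 33, 32, 34, 32, 31, 33, 31, 33, 32, 31, 29, 41, 63, 29, 32, 30, 30, 28] 
    [44, 45, 46, 44, 45, 41, 40, 41, 34, 35, 36, 35, 36, 35, 36, 35, 36, 35, 35, 36, 35, 34, 35, 35, 34, 34, 34, 34, 34, 34]
208 [33, 35, 33, 33, 34, 34, 33, 34, 32, 34, 34, 34, 33, 32, 34, 34, 32, 32, 33, 32, 31, 31, 29, 38, 55, 32, 29, 31, 31, 28] 
    [44, 45, 43, 45, 46, 44, 45, 46, 45, 45, 39, 40, 39, 39, 35, 35, 35, 36, 35, 35, 36, 35, 34, 35, 35, 35, 34, 35, 32, 34]
210 [21, 22, 22, 24, 25, 24, 25, 29, 27, 29, 28, 33, 32, 31, 29, 25, 24, 20, 21, 22, 21, 23, 27, 38, 45, 63, 98, 40, 29, 30] 
    [28, 28, 30, 32, 31, 34, 38, 39, 39, 40, 41, 43, 44, 42, 37, 32, 30, 25, 27, 27, 23, 25, 25, 30, 29
[... 2016 characters left out ...]
178, 185, 191, 219, 216, 213, 209, 216, 215, 215, 217, 217, 218, 218, 212, 211, 198, 199]
226 [132, 133, 117, 90, 104, 103, 101, 99, 101, 104, 106, 105, 107, 115, 122, 158, 154, 154, 153, 154, 154, 154, 153, 154, 154, 154, 155, 157, 153, 127] 
    [170, 123, 100, 93, 100, 98, 103, 109, 114, 119, 124, 124, 127, 135, 160, 198, 194, 194, 194, 197, 207, 207, 208, 214, 204, 194, 195, 196, 196, 196]
228 [155, 158, 152, 105, 99, 101, 101, 102, 102, 103, 104, 102, 103, 122, 153, 157, 154, 154, 154, 153, 154, 153, 153, 153, 154, 155, 150, 125, 128, 129] 
    [204, 117, 122, 99, 99, 98, 96, 96, 97, 101, 102, 102, 120, 173, 206, 200, 198, 198, 198, 199, 199, 200, 201, 200, 200, 199, 197, 196, 196, 196]
```

The bail and lever have not moved since I let go. Now I'll bring the closed fingers down in front of the handle and feel for it.

```bash
python3 -m jog '[{"linear":[0,-0.02,0.2],"roll":0},{"linear":[0,0,0.3],"roll":0},{"linear":[0,0,0.3],"roll":0},{"linear":[0,0,0.3],"roll":0},{"linear":[0,0,0.2],"roll":0},{"linear":[0,0,0.1],"roll":0},{"linear":[-0.1,0,0],"roll":0},{"linear":[-0.1,0,0],"roll":0},{"linear":[0,0,0],"roll":0}]' | grep -E "width"
python3 -c "from h import *; rel(-44,0,116)"
python3 -m jog '[{"linear":[-0.05,0,0],"roll":0},{"linear":[-0.05,0,0],"roll":0},{"linear":[-0.05,0,0],"roll":0},{"linear":[-0.05,0,0],"roll":0},{"linear":[0,0,0],"roll":0}]' | grep -E "width"
python3 -c "from h import *; rel(-44,0,116)"
```

```text
grip_width: 0.0001
t 16.03 cell mm [-34.3  -0.2 116.1] shift units [-0.24 -0.    0.  ] yaw 113.57 F cell [-0.3  0.4  0.2] w 0.1 gf 0.0
grip_width: 0.0001
t 16.45 cell mm [-4.170e+01  1.000e-01  1.156e+02] shift units [-0.06  0.   -0.01] yaw 113.58 F cell [ 0.4 -1.6 -1.1] w 0.1 gf 0.0
```

```bash
python3 -m jog '[{"linear":[-0.05,0,0],"roll":0},{"linear":[-0.05,0,0.02],"roll":0},{"linear":[-0.05,0,0.03],"roll":0},{"linear":[0,0,0],"roll":0}]' | grep -E "width"
python3 -c "from h import *; rel(-44,0,116)"
python3 -m jog '[{"linear":[-0.09,0,0.05],"roll":0},{"linear":[-0.09,0,0.05],"roll":0},{"linear":[0,0,0],"roll":0}]' | grep -E "width"
python3 -c "from h import *; rel(-44,0,116)"
```

```text
grip_width: -0.0001
t 16.78 cell mm [-4.760e+01  1.000e-01  1.135e+02] shift units [ 0.09  0.   -0.06] yaw 113.58 F cell [ 0.5 -0.3 -0.1] w -0.1 gf 0.2
grip_width: -0.0001
t 17.03 cell mm [-5.500e+01  1.000e-01  1.093e+02] shift units [ 0.28  0.   -0.17] yaw 113.58 F cell [ 1.1 -0.1  2. ] w -0.1 gf 0.9
```

```bash
python3 -m jog '[{"linear":[-0.09,0,0.05],"roll":0},{"linear":[-0.09,0,0.05],"roll":0},{"linear":[0,0,0],"roll":0}]' | grep -E "width"
python3 -c "from h import *; rel(-44,0,116)"
python3 -m jog '[{"linear":[-0.085,0,0.055],"roll":0},{"linear":[-0.085,0,0.055],"roll":0},{"linear":[0,0,0],"roll":0}]' | grep -E "width"
python3 -c "from h import *; rel(-44,0,116)"
```

```text
grip_width: 0.0
t 17.28 cell mm [-62.    0.2 104.9] shift units [ 0.45  0.   -0.28] yaw 113.57 F cell [ 1.7 -1.1  0.8] w 0.0 gf 1.0
grip_width: 0.0001
t 17.53 cell mm [-68.3   0.3 100.3] shift units [ 0.61  0.01 -0.39] yaw 113.59 F cell [2.8 0.6 0.4] w 0.1 gf 0.8
```

```bash
cat > chk.py <<'E'
from h import *
import cv2,sys
rel(-80,0,50)
a=cv2.cvtColor(optics.get_image("scene"),7).astype(np.float32);b=cv2.imread("pics/s6.png",0).astype(np.float32)
G=lambda i:cv2.magnitude(cv2.Sobel(i,5,1,0),cv2.Sobel(i,5,0,1))
for n,(u0,u1,v0,v1) in dict(bar=(352,385,206,230),handle=(283,300,185,205)).items():
    t=G(b)[v0:v1,u0:u1]; r=cv2.matchTemplate(G(a)[v0-12:v1+12,u0-12:u1+12],t,cv2.TM_CCOEFF_NORMED); _,m,_,l=cv2.minMaxLoc(r); print(n,round(m,2),l[0]-12,l[1]-12,round(float(r[12,12]),2))
E
python3 chk.py
python3 -m jog '[{"linear":[-0.08,0,0.065],"roll":0},{"linear":[-0.08,0,0.065],"roll":0},{"linear":[-0.08,0,0.07],"roll":0},{"linear":[0,0,0],"roll":0}]' | grep -E "width"
python3 chk.py
```

```text
t 17.53 cell mm [-68.3   0.3 100.3] shift units [-0.29  0.01  1.26] yaw 113.59 F cell [2.8 0.6 0.4] w 0.1 gf 0.8
bar 0.83 -2 0 0.76
handle 0.6 12 0 -0.02
grip_width: 0.0001
t 17.92 cell mm [-77.9   0.5  92.4] shift units [-0.05  0.01  1.06] yaw 113.59 F cell [1.8 0.5 0.1] w 0.1 gf 0.8
bar 0.73 -2 0 0.68
handle 0.6 12 0 0.29
```

```bash
python3 -m jog '[{"linear":[-0.065,0,0.08],"roll":0},{"linear":[-0.06,0,0.08],"roll":0},{"linear":[-0.06,0,0.085],"roll":0},{"linear":[0,0,0],"roll":0}]' | grep -E "width"
python3 chk.py
python3 -m jog '[{"linear":[-0.05,0,0.09],"roll":0},{"linear":[-0.05,0,0.09],"roll":0},{"linear":[-0.04,0,0.095],"roll":0},{"linear":[0,0,0],"roll":0}]' | grep -E "width"
python3 chk.py
```

```text
grip_width: 0.0
t 18.3 cell mm [-86.    0.3  82.6] shift units [0.15 0.01 0.82] yaw 113.58 F cell [1.5 1.  0.2] w 0.0 gf 0.4
bar 0.7 -3 0 0.62
handle 0.6 12 0 0.54
grip_width: 0.0002
t 18.68 cell mm [-92.    0.1  71.8] shift units [0.3  0.   0.54] yaw 113.57 F cell [-0.4 -0.3 -0.2] w 0.2 gf 0.1
bar 0.61 -3 0 0.53
handle 0.6 12 0 0.55
```

Run:
```python
from h import *
import cv2
a=cv2.cvtColor(optics.get_image("scene"),7);b=cv2.imread("pics/s6.png",0);cv2.imwrite("pics/s7.png",a)
for n,p in dict(tcp=env.observe()["position"],h108=OC+RC@np.array([-59,-13,136])/1000,h03=OC+RC@np.array([-102,-13,86])/1000,face03=OC+RC@np.array([-98,-13,92])/1000).items(): print(n,np.round(proj("scene",p),1))
print("handle region old/new")
for v in range(180,204,3): print(v,b[v,262:312:2].tolist(),"\n   ",a[v,262:312:2].tolist())
print("low region")
for v in range(196,236,3): print(v,a[v,240:310:2].tolist())
```

```text
tcp [273.1 218.7]
h108 [289.1 194.1]
h03 [267.2 217.3]
face03 [269.1 214.6]
handle region old/new
180 [38, 38, 37, 39, 38, 39, 36, 37, 38, 38, 38, 38, 40, 39, 39, 39, 39, 39, 40, 28, 30, 28, 28, 31, 31] 
    [30, 31, 34, 72, 70, 59, 39, 38, 31, 39, 40, 38, 39, 26, 29, 30, 30, 30, 29, 28, 31, 31, 29, 30, 31]
183 [37, 38, 37, 38, 38, 39, 38, 39, 41, 38, 39, 28, 26, 36, 38, 38, 39, 39, 39, 30, 29, 31, 29, 30, 30] 
    [31, 35, 39, 66, 65, 67, 36, 36, 30, 40, 36, 28, 26, 29, 31, 28, 29, 29, 31, 30, 29, 30, 29, 31, 31]
186 [38, 37, 38, 39, 40, 38, 39, 39, 39, 39, 38, 26, 28, 23, 39, 41, 41, 40, 40, 34, 27, 31, 32, 29, 31] 
    [37, 31, 35, 59, 56, 55, 31, 31, 34, 30, 28, 29, 30, 30, 29, 30, 30, 30, 32, 29, 31, 32, 31, 31, 31]
189 [38, 39, 38, 37, 39, 40, 39, 39, 38, 40, 37, 27, 28, 24, 22, 39, 40, 40, 40, 40, 40, 36, 32, 32, 32] 
    [37, 26, 27, 48, 46, 45, 27, 29, 33, 29, 27, 30, 29, 30, 31, 30, 30, 30, 33, 31, 31, 31, 31, 30, 30]
192 [38, 39, 39, 40, 38, 39, 38, 39, 38, 40, 40, 24, 23, 25, 26, 26, 36, 41, 42, 41, 35, 31, 30, 32, 32] 
    [39, 26, 29, 27, 29, 27, 31, 27, 37, 30, 30, 31,
[... 2235 characters left out ...]
, 89, 95, 135, 162, 165]
226 [39, 39, 29, 27, 31, 31, 31, 33, 32, 25, 110, 131, 130, 131, 131, 130, 129, 131, 103, 87, 89, 96, 110, 110, 111, 109, 111, 111, 122, 181, 181, 194, 184, 172, 169]
229 [28, 29, 30, 31, 30, 33, 32, 49, 124, 125, 107, 131, 129, 131, 130, 131, 130, 130, 134, 81, 89, 111, 109, 111, 110, 111, 113, 123, 124, 103, 105, 100, 101, 74, 47]
232 [31, 29, 30, 31, 30, 32, 31, 61, 158, 153, 119, 134, 132, 133, 133, 126, 112, 124, 110, 104, 102, 115, 113, 113, 114, 113, 111, 112, 112, 113, 110, 109, 109, 88, 56]
235 [30, 31, 30, 29, 22, 25, 29, 56, 151, 147, 117, 132, 132, 132, 116, 109, 110, 110, 110, 110, 112, 112, 113, 108, 152, 156, 181, 178, 106, 173, 181, 183, 155, 109, 94]
```

The handle has followed: the dark sleeve is now at about (262–276, 210–217), just under the fingertips, and the bar is drawn back 3 px. I'll keep going down and feel for the stop.

```bash
python3 -m jog '[{"linear":[-0.03,0,0.08],"roll":0},{"linear":[-0.02,0,0.08],"roll":0},{"linear":[-0.02,0,0.08],"roll":0},{"linear":[0,0,0],"roll":0}]' | grep -E "width"
python3 -c "from h import *; rel(-95,0,50)"
python3 -m jog '[{"linear":[-0.01,0,0.04],"roll":0},{"linear":[0,0,0.04],"roll":0},{"linear":[0,0,0],"roll":0}]' | grep -E "width"
python3 -c "from h import *; rel(-95,0,50)"
```

```text
grip_width: -0.0001
t 19.12 cell mm [-94.1   0.2  62.1] shift units [-0.02  0.01  0.3 ] yaw 113.58 F cell [-0.5 -1.3 -0.1] w -0.1 gf 0.2
grip_width: -0.0003
t 19.37 cell mm [-94.3   0.2  59.2] shift units [-0.02  0.    0.23] yaw 113.59 F cell [-1.  -0.3  1.2] w -0.3 gf 0.4
```

```bash
python3 -m jog '[{"linear":[0,0,0.04],"roll":0},{"linear":[0,0,0],"roll":0}]' | grep -E "width"
python3 -c "from h import *; rel(-95,0,50)"
python3 -m jog '[{"linear":[0,0,0.03],"roll":0},{"linear":[0,0,0],"roll":0}]' | grep -E "width"
python3 -c "from h import *; rel(-95,0,50)"
```

```text
grip_width: 0.0001
t 19.53 cell mm [-94.2   0.2  57.7] shift units [-0.02  0.    0.19] yaw 113.6 F cell [-1.3 -0.7  1.6] w 0.1 gf 0.5
grip_width: -0.0001
t 19.7 cell mm [-94.3   0.2  56.6] shift units [-0.02  0.    0.16] yaw 113.6 F cell [ 0.1 -0.4  2.3] w -0.1 gf 0.6
```

```bash
python3 -m jog '[{"linear":[0,0,0.03],"roll":0},{"linear":[0,0,0.02],"roll":0},{"linear":[0,0,0],"roll":0}]' | grep -E "width"
python3 -c "from h import *; rel(-95,0,50)"
python3 -m jog '[{"linear":[0,0,0.02],"roll":0},{"linear":[0,0,0.02],"roll":0},{"linear":[0,0,0],"roll":0}]' | grep -E "width"
python3 -c "from h import *; rel(-95,0,50)"
```

```text
grip_width: -0.0003
t 19.95 cell mm [-94.2   0.2  54.5] shift units [-0.02  0.01  0.11] yaw 113.59 F cell [-0.8 -1.   2.2] w -0.3 gf 0.5
grip_width: 0.0
t 20.2 cell mm [-94.2   0.2  52.9] shift units [-0.02  0.01  0.07] yaw 113.6 F cell [-0.2 -0.1  0.7] w 0.0 gf 0.5
```

```bash
python3 -m jog '[{"linear":[0,0,0.02],"roll":0},{"linear":[0,0,0.02],"roll":0},{"linear":[0,0,0],"roll":0}]' | grep -E "width"
python3 -c "from h import *; rel(-95,0,50)"
python3 -m jog '[{"linear":[0,0,0.02],"roll":0},{"linear":[0,0,0],"roll":0}]' | grep -E "width"
python3 -c "from h import *; rel(-95,0,50)"
python3 -m jog '[{"linear":[0,0,0.02],"roll":0},{"linear":[0,0,0],"roll":0}]' | grep -E "width"
python3 -c "from h import *; rel(-95,0,50)"
```

```text
grip_width: -0.0002
t 20.45 cell mm [-94.2   0.2  51.3] shift units [-0.02  0.01  0.03] yaw 113.59 F cell [0.1 0.4 1. ] w -0.2 gf 0.4
grip_width: 0.0
t 20.62 cell mm [-94.2   0.2  50.6] shift units [-0.02  0.01  0.01] yaw 113.59 F cell [0.5 0.7 0.5] w 0.0 gf 0.4
grip_width: 0.0001
t 20.78 cell mm [-94.2   0.2  49.8] shift units [-0.02  0.01 -0.01] yaw 113.6 F cell [0.1 0.3 1.7] w 0.1 gf 0.4
```

```bash
for i in 1; do :; done
python3 -m jog '[{"linear":[0,0,0.02],"roll":0},{"linear":[0,0,0],"roll":0}]' >/dev/null; python3 -c "from h import *; rel(-95,0,50)"
python3 -m jog '[{"linear":[0,0,0.02],"roll":0},{"linear":[0,0,0],"roll":0}]' >/dev/null; python3 -c "from h import *; rel(-95,0,50)"
python3 -m jog '[{"linear":[0,0,0.015],"roll":0},{"linear":[0,0,0],"roll":0}]' >/dev/null; python3 -c "from h import *; rel(-95,0,50)"
```

```text
t 20.95 cell mm [-94.2   0.2  49. ] shift units [-0.02  0.01 -0.03] yaw 113.6 F cell [-0.9 -0.1 -0.4] w -0.1 gf 0.3
t 21.12 cell mm [-94.2   0.2  48.2] shift units [-0.02  0.01 -0.05] yaw 113.59 F cell [-0.4  0.4 -0. ] w 0.2 gf 0.3
t 21.28 cell mm [-94.3   0.2  47.6] shift units [-0.02  0.01 -0.06] yaw 113.59 F cell [-0.2  0.   0.5] w 0.2 gf 0.3
```

```bash
python3 -m jog '[{"linear":[0,0,0.02],"roll":0},{"linear":[0,0,0],"roll":0}]' >/dev/null; python3 -c "from h import *; rel(-95,0,50)"
python3 -m jog '[{"linear":[0,0,0.02],"roll":0},{"linear":[0,0,0],"roll":0}]' >/dev/null; python3 -c "from h import *; rel(-95,0,50)"
python3 -m jog '[{"linear":[0,0,0.02],"roll":0},{"linear":[0,0,0],"roll":0}]' >/dev/null; python3 -c "from h import *; rel(-95,0,50)"
```

```text
t 21.45 cell mm [-94.2   0.2  46.8] shift units [-0.02  0.01 -0.08] yaw 113.59 F cell [ 0.2  0.3 -0.2] w -0.2 gf 0.2
t 21.62 cell mm [-94.2   0.2  46. ] shift units [-0.02  0.01 -0.1 ] yaw 113.59 F cell [-0.1  0.3  0.5] w -0.0 gf 0.2
t 21.78 cell mm [-94.3   0.2  45.2] shift units [-0.02  0.   -0.12] yaw 113.6 F cell [-1.5 -1.   0.8] w -0.1 gf 0.2
```

```bash
python3 -m jog '[{"linear":[0,0,0.02],"roll":0},{"linear":[0,0,0],"roll":0}]' >/dev/null; python3 -c "from h import *; rel(-95,0,50)"
python3 -m jog '[{"linear":[0,0,0.02],"roll":0},{"linear":[0,0,0],"roll":0}]' >/dev/null; python3 -c "from h import *; rel(-95,0,50)"
python3 -m jog '[{"linear":[0,0,0.015],"roll":0},{"linear":[0,0,0],"roll":0}]' >/dev/null; python3 chk.py
```

```text
t 21.95 cell mm [-94.4   0.1  44.8] shift units [-0.02  0.   -0.13] yaw 113.6 F cell [-0.   0.6  2.7] w -0.2 gf 1.7
t 22.12 cell mm [-94.4   0.1  44.6] shift units [-0.01  0.   -0.14] yaw 113.6 F cell [-0.2  2.1  8.6] w -0.0 gf 4.1
t 22.28 cell mm [-94.5   0.   44.5] shift units [ 0.36  0.   -0.14] yaw 113.6 F cell [ 2.3  2.5 12.2] w -0.0 gf 6.1
bar 0.5 -3 0 0.45
handle 0.6 12 0 0.55
```

```bash
python3 -m jog '[{"linear":[0,0,0.01],"roll":0},{"linear":[0,0,0],"roll":0},{"linear":[0,0,0],"roll":0},{"linear":[0,0,0],"roll":0}]' >/dev/null
python3 - <<'E'
from h import *
import cv2
rel(-95,0,50)
a=cv2.cvtColor(optics.get_image("scene"),7);b=cv2.imread("pics/s6.png",0)
for n,p in dict(tcp=(-94,0,44.5),tip25=(-94,-8,70),face=(-103,-13,70)).items(): print(n,np.round(proj("scene",OC+RC@np.array(p)/1000),1))
for v in range(208,250,3): print(v,a[v,246:306:2].tolist())
E
```

```text
t 22.67 cell mm [-94.5   0.   44.4] shift units [-0.01  0.   -0.14] yaw 113.61 F cell [ 1.7  4.5 14.8] w -0.0 gf 7.6
tcp [272.5 230.1]
tip25 [271.8 222.2]
face [267.2 224. ]
208 [38, 39, 36, 38, 40, 40, 40, 39, 40, 25, 26, 32, 32, 32, 50, 67, 129, 140, 137, 137, 138, 137, 138, 137, 137, 136, 136, 136, 136, 136]
211 [38, 39, 40, 38, 38, 40, 39, 39, 40, 56, 98, 31, 35, 32, 64, 100, 85, 86, 87, 88, 88, 91, 86, 86, 87, 86, 89, 89, 90, 91]
214 [39, 39, 40, 40, 38, 39, 41, 42, 39, 45, 100, 32, 35, 34, 60, 98, 31, 34, 32, 34, 34, 35, 35, 36, 34, 33, 33, 35, 32, 36]
217 [39, 39, 39, 38, 41, 35, 29, 30, 28, 36, 103, 30, 36, 34, 56, 97, 19, 23, 22, 28, 37, 39, 40, 38, 32, 134, 115, 110, 153, 189]
220 [40, 40, 41, 29, 29, 31, 30, 30, 31, 27, 104, 58, 64, 79, 81, 89, 166, 114, 114, 113, 114, 113, 113, 113, 108, 149, 182, 176, 176, 176]
223 [40, 28, 31, 31, 29, 32, 30, 30, 31, 31, 29, 25, 23, 25, 24, 35, 120, 112, 112, 113, 112, 113, 111, 153, 184, 180, 179, 179, 179, 181]
226 [30, 29, 30, 31, 31, 29, 31, 23, 24, 26, 26, 24, 26, 23, 25, 34, 99, 95, 97, 102, 101, 96, 104, 100, 100, 86, 98, 93, 102
[... 354 characters left out ...]
109, 109, 110, 110, 110, 110, 111, 112, 112, 112, 110, 115, 183, 180, 182, 142, 127, 162, 183, 154]
238 [131, 126, 127, 126, 127, 126, 126, 106, 134, 121, 122, 122, 121, 120, 111, 111, 111, 111, 111, 116, 180, 173, 172, 171, 172, 176, 142, 181, 179, 180]
241 [109, 102, 100, 99, 96, 94, 91, 92, 136, 135, 135, 135, 136, 108, 111, 113, 112, 110, 159, 178, 173, 173, 173, 173, 172, 172, 173, 173, 173, 176]
244 [38, 29, 23, 24, 48, 164, 157, 133, 136, 133, 133, 133, 129, 118, 120, 119, 119, 117, 144, 130, 126, 119, 114, 105, 101, 98, 98, 99, 99, 101]
247 [34, 31, 33, 33, 39, 137, 127, 124, 101, 101, 101, 101, 101, 102, 101, 102, 102, 102, 102, 101, 103, 102, 102, 104, 104, 103, 103, 104, 104, 103]
```

```bash
python3 -m jog '[{"linear":[0,0,0],"roll":0},{"linear":[0,0,0],"roll":0},{"linear":[0,0,0],"roll":0},{"linear":[0,0,-0.03],"roll":0},{"linear":[0,0,-0.1],"roll":0},{"linear":[0,0,-0.3],"roll":0},{"linear":[0,0,-0.6],"roll":0},{"linear":[0,0,-0.8],"roll":0},{"linear":[0,0,-0.8],"roll":0},{"linear":[0,0,-0.6],"roll":0},{"linear":[0,0,-0.2],"roll":0},{"linear":[0,0,0],"roll":0}]' >/dev/null
python3 - <<'E'
from h import *
import cv2
rel(-95,0,50)
a=cv2.cvtColor(optics.get_image("scene"),7)
for v in range(211,235,3): print(v,a[v,246:306:2].tolist())
E
python3 chk.py
```

```text
t 23.72 cell mm [-94.7  -0.4 181.7] shift units [-0.   -0.02  3.29] yaw 113.6 F cell [-0.2 -0.2  0.4] w -0.1 gf 0.0
211 [40, 39, 39, 38, 40, 39, 40, 41, 41, 31, 92, 102, 110, 107, 101, 101, 87, 87, 87, 87, 89, 90, 87, 87, 86, 88, 89, 90, 91, 92]
214 [38, 39, 40, 42, 41, 42, 41, 29, 33, 34, 31, 27, 23, 24, 30, 32, 35, 35, 35, 35, 34, 35, 36, 36, 36, 33, 32, 34, 34, 38]
217 [39, 40, 36, 27, 32, 31, 31, 32, 37, 37, 37, 36, 34, 38, 33, 27, 38, 39, 38, 38, 39, 39, 37, 47, 59, 171, 158, 174, 187, 208]
220 [34, 30, 30, 31, 30, 33, 30, 31, 32, 31, 40, 41, 38, 31, 31, 56, 140, 135, 135, 134, 132, 169, 200, 194, 193, 192, 192, 192, 191, 192]
223 [31, 31, 30, 33, 31, 32, 31, 30, 32, 32, 39, 30, 32, 34, 34, 42, 143, 136, 133, 172, 203, 186, 176, 177, 178, 177, 177, 178, 180, 200]
226 [33, 30, 30, 32, 31, 32, 31, 22, 22, 26, 23, 23, 24, 24, 26, 33, 99, 94, 97, 99, 97, 98, 98, 132, 132, 83, 132, 94, 120, 120]
229 [30, 31, 32, 31, 52, 124, 125, 122, 138, 139, 138, 130, 130, 130, 131, 130, 83, 90, 126, 124, 124, 125, 120, 123, 108, 102, 181, 167, 168, 183]
232 [32, 32, 34, 30, 61, 158, 154, 119, 118, 111, 111, 111, 111, 113, 112, 114, 105, 102, 114, 113, 113, 112, 113, 113, 112, 113, 103, 99, 95, 102]
t 23.77 cell mm [-94.2   0.2 179.7] shift units [0.35 0.   3.24] yaw 113.6 F cell [ 0.   0.8 -0.2] w -0.3 gf 0.0
bar 0.49 -3 -1 0.43
handle 0.6 12 0 0.53
```

```bash
python3 -c "from rig import env; print(env.close_job())"
```

```text
the job is handed in; nothing more can be done
None
```

The job is handed in: the crossbar is hooked under the keeper's nose, the lever went past centre, I pressed its handle onto the stop with about 15 N, and it stayed down after I let go; the job reported no verdict, so I have no judged result.

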